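Stack a flow cell in its tilted assembly cradle

TASK

Assemble the flow cell in the tilted cradle: put in the black body first, then the white spacer ring, then the steel disc, one part after another and each lying square in the pocket; the spacer is under one of the three identical covers. Then press the stack gently down with the ejector until it is fully home, the disc flush with the top of the pocket. Leave every cover you lift standing upright, on its pot or on the bench, and do not disturb the other things on the bench.

Things in the scene. Friction and masses are not known exactly. Their poses are not given: they have to be found in the camera images.
- cradle: heavy fixed assembly cradle: an 86 mm square aluminium plate tilted 25 degrees, carrying a round pocket. Origin: centre of the plate's upper face, 48 mm above the bench. z: the pocket's axis, out of its mouth, 25 degrees from vertical, leaning to the cradle's -x side (roughly towards the robot); y: level
- mouth (a point): centre of the pocket's mouth, at cradle z = 50 mm on its axis. The pocket wall is two arcs at the cradle's +x and -x, inner diameter 46.4 mm, 8 mm thick, from the plate up to the mouth, its last 5 mm bevelled. At +y and -y it is open over its whole height in gaps 32 mm wide: fingers holding a part across the cradle's y can go down in them to the plate
- ejector (a joint): steel ejector pad, 29 mm across, at the bottom of the pocket, under the stack. Slides along the pocket's axis: 0 = raised (its top at cradle z = 16 mm), 0.010 = fully down on its stop (top at z = 6 mm; the whole stack is then level with the mouth). Starts at 0 to 0.004, stays where it is left, needs about 6 N to push down
- cellbody: body of the flow cell, a solid black plastic cylinder, 44 mm across, 22 mm high, about 70 g, standing on the bench. Origin: centre of its underside, z up its axis.
- spacer: white plastic ring, outside 44 mm, bore 24 mm, 10 mm high, about 30 g. Origin: centre of its underside, z along its axis. It lies under one of the three covers, on the pot's raised seat (its underside 14 mm above the bench)
- topdisc: solid steel disc, 44 mm across, 12 mm high, about 120 g, lying on the bench. Origin: centre of its underside, z along its axis
- pot0: one of three identical grey pots: a flat fixed round base, 70 mm across and 8 mm high, with a raised seat 45 mm across in its middle, top 14 mm above the bench. Origin: centre of its underside. Only one of the three pots holds the spacer
- pot1: one of three identical grey pots: a flat fixed round base, 70 mm across and 8 mm high, with a raised seat 45 mm across in its middle, top 14 mm above the bench. Origin: centre of its underside. Only one of the three pots holds the spacer
- pot2: one of three identical grey pots: a flat fixed round base, 70 mm across and 8 mm high, with a raised seat 45 mm across in its middle, top 14 mm above the bench. Origin: centre of its underside. Only one of the three pots holds the spacer
- cover0: loose grey cover of one pot: an upturned cup, 60 mm outside, 54 mm inside, with a round knob on top, 16 mm across, from 30 to 50 mm above the cover's rim. About 60 g. Origin: centre of its open rim (underside), z up; it stands on the pot base, 8 mm above the bench. There is free bench between the robot and the cradle to set it down
- cover1: loose grey cover of one pot: an upturned cup, 60 mm outside, 54 mm inside, with a round knob on top, 16 mm across, from 30 to 50 mm above the cover's rim. About 60 g. Origin: centre of its open rim (underside), z up; it stands on the pot base, 8 mm above the bench. There is free bench between the robot and the cradle to set it down
- cover2: loose grey cover of one pot: an upturned cup, 60 mm outside, 54 mm inside, with a round knob on top, 16 mm across, from 30 to 50 mm above the cover's rim. About 60 g. Origin: centre of its open rim (underside), z up; it stands on the pot base, 8 mm above the bench. There is free bench between the robot and the cradle to set it down
- beaker: bystander, leave it alone: white ceramic beaker, 60 mm across, 75 mm high. Origin: middle of its underside
- jar: bystander, leave it alone: small amber jar, 48 mm across, 55 mm high. Origin: middle of its underside
- spatula: bystander, leave it alone: thin steel lab spatula, 190 mm long, 8 mm thick, lying on the bench. Origin: near its middle
- carton: bystander, leave it alone: small cardboard carton, 50 x 70 x 35 mm. Origin: middle of its underside
There are look-alikes about, which are no part of the job. Leave any pink or red look-alike of the cover0 alone.

How it is judged:
By the outcome, as a careful person would: the job done as asked, in the order asked, and still so for the second after the job is handed in, with the robot touching nothing.
It also fails if it takes over 72 s, if anything falls off the work surface, if the arm or the gripper's body presses on something with over 40 N, if the wrist force passes 120 N, or if a joint passes its speed limit or range.

ROBOT

A 6-joint arm with a two-finger parallel gripper is mounted at the origin on the work surface. World frame = base frame: x ahead of the robot, y to its left, z up, the work surface at z = 0. Lengths are in m, angles in rad, forces in N, time in s.
With the tool pointing down it reaches from about 0.325 to 0.9 m from the base axis. Payload 3.5 kg.
Tool frame: the origin (TCP) lies on the mounting face of the last link; the fingertips stand 173 mm ahead of it and the grasp point (between the pads) lies 155 mm ahead of it; z points along the fingers, y is the line along which they close (so a half turn about z gives the same grasp; the last joint's range is limited). The gripper opens to 85 mm and grips with 20 to 120 N. Pads are 22 mm wide; open, the fingers measure 114 mm over their backs; the gripper's body (76 mm by 85 mm) begins 54 mm behind the grasp point. The pads swing forward as they close: fully open they stand 13 mm farther back than shut.
Start: joints at [-1.394, 0.276, -0.026, 1.268, 0, 1.467], TCP at [0.173, -0.601, 0.405] pointing down, gripper open.
Joint ranges: [-3.12, 3.12], [-0.85, 1.88], [-1.08, 1.24], [-1.95, 2.15], [-1.57, 1.53], [-3.14, 3.14]. Speed limits (rad/s): [2.57, 2.57, 3.14, 3.14, 3.14, 3.14].

INTERFACE

Orientations are given as a unit quaternion [w, x, y, z].
In Python, from cell import * gives the robot as it stands. Calls block until the motion is done:
- move_to(position, orientation): joint-space move of the TCP to a pose.
- movel(position, frame=None, vel=0.15): straight line of the TCP; frame=None keeps the orientation; vel is the mean speed in m/s.
- movej(angles): joint-space move.
- command_gripper(opening, strength=None): finger opening in m; strength is the grip in N (None keeps the last); returns when the fingers have stopped.
- hold(seconds).
- ik(position, orientation): joint angles nearest the present ones, or None.
- state(): the state.
- read_camera(name): name is "scene" or "top" or "wrist"; returns the picture (384x512x3 uint8, blue, green, red); there is no depth.
- camera_info(name): a dict with "fx", "fy", "cx", "cy" (pixels), "xyz" and "orientation" of the camera in the world. Camera axes: x right, y down, z forward; pixel columns grow to the right and rows downward; lengths in m; the calibration is good to about 2 mm. A picture is of the moment at which its call begins: read the wrist's pose just before it. camera_info takes no time and is no camera call; for the wrist camera it gives the pose at the moment of the call.
A pose or a line that the arm cannot do raises MotionError and nothing moves.
- job_done(): hands the job in; it is judged then, once.
The state is a dict: "time": time; "joints": joint angles; "joint_velocities": joint speeds; "tau": joint torques, N m; "position": TCP position; "eef_rot": TCP orientation; "force": force on the tool from outside, world axes, zero at the start; "wrist_torque": the same for the moment, N m; "opening": finger opening in m; "gripper_force": force on a finger pad.
Only numpy, scipy, OpenCV 4.12 (cv2) and the standard library are available. Lean on these libraries where they do the work, as an engineer would, in place of code of your own. Each camera call takes 0.05 s, during which the arm holds its last target. There are 200 camera calls.

## Working session

There is one attempt and no reset: what is moved stays moved. The work goes in short steps, each a Python script; the robot and the scene stay as the last script left them, time stands still between calls to the robot, and variables do not carry over. Pictures are saved under pics/ and viewed, at most 10 in all, crops included, and the job is handed in when it is done.

```bash
mkdir -p pics; ls; python3 - <<'E'
from cell import *
import cv2
for n in ("scene","top"):
    cv2.imwrite(f"pics/{n}0.png",read_camera(n)); print(n,camera_info(n))
print(camera_info("wrist")); s=state(); print(s)
E
```

```text
pics
scene {'fx': 456.33332939357433, 'fy': 456.33332939357433, 'cx': 257.74209921689663, 'cy': 190.32398024334108, 'xyz': array([1.00309421, 0.84491   , 0.90117315]), 'orientation': array([-0.09832785,  0.23509671,  0.87751036, -0.40624714])}
top {'fx': 441.02706288775886, 'fy': 441.02706288775886, 'cx': 250.4125370446418, 'cy': 193.63643727641085, 'xyz': array([0.38819882, 0.0112532 , 1.17522002]), 'orientation': array([-0.04436684,  0.70748428, -0.70285083,  0.05914637])}
{'fx': 345.5729071587431, 'fy': 345.5729071587431, 'cx': 256.8263434037532, 'cy': 197.78102519592767, 'xyz': array([ 0.24694044, -0.57843784,  0.37183388]), 'orientation': array([ 0.12017101,  0.78979116, -0.59438516, -0.09216906])}
{'time': 0.1, 'joints': array([-1.39442405e+00,  2.77080332e-01, -2.77606383e-02,  1.26803757e+00,
        1.42668865e-05,  1.46742046e+00]), 'joint_velocities': array([ 0.00097975, -0.00133345,  0.00383526,  0.0004535 , -0.00118063,
       -0.00031494]), 'tau': array([ 3.23729237e-04, -4.46708286e+01,  2.96128267e+01,  8.41648027e-03,
       -6.12336839e-05,  5.58838650e-06]), 'position': array([ 0.17251244, -0.60033596,  0.40364868]), 'eef_rot': array([-1.04067305e-03,  9.90233025e-01,  1.39418333e-01, -3.08613789e-05]), 'force': array([-0.34325964, -0.39504328, -0.64371655]), 'wrist_torque': array([-7.71568284e-05,  1.58933779e-02, -2.23927476e-02]), 'gripper_force': 0.0, 'opening': 0.0853784250373075}
```

View pics/top0.png

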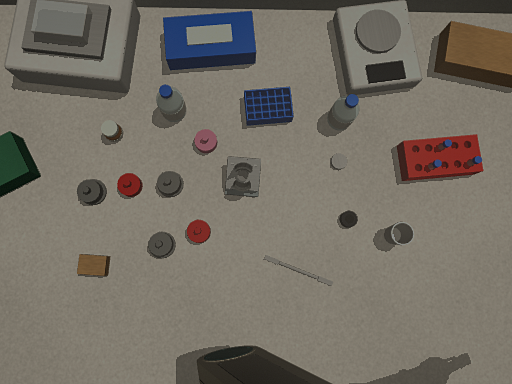

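View pics/scene0.png

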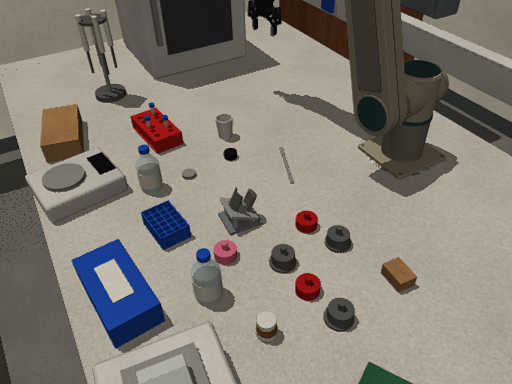

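The top view shows the grey covers at (91,191), (169,183) and (161,244), the cradle at (242,176), the body at (348,219) and the disc at (339,161). The red and pink covers are look-alikes. In the scene view, the cradle at (240,212) leans towards the robot.

```bash
cat > h.py <<'E'
from cell import *
import numpy as np, cv2
from scipy.spatial.transform import Rotation as R
def rot(q): return R.from_quat(np.r_[q[1:],q[0]])
def quat(r): q=r.as_quat(); return np.r_[q[3],q[:3]]
def p2w(ci,uv,z):
    d=rot(ci["orientation"]).apply([(uv[0]-ci["cx"])/ci["fx"],(uv[1]-ci["cy"])/ci["fy"],1.])
    return ci["xyz"]+d*(z-ci["xyz"][2])/d[2]
def w2p(ci,p):
    c=rot(ci["orientation"]).inv().apply(np.asarray(p)-ci["xyz"])
    return np.stack([ci["cx"]+ci["fx"]*c[...,0]/c[...,2],ci["cy"]+ci["fy"]*c[...,1]/c[...,2]],-1)
def down(yaw):  # tool z down, tool y (closing line) at angle yaw from world y
    return R.from_euler('z',yaw)*R.from_euler('x',np.pi)
def frames(n):
    ci=camera_info(n); return ci,read_camera(n)
E
python3 - <<'E'
from h import *
np.set_printoptions(precision=4,suppress=True)
ci=camera_info("top")
for n,uv,z in [("cA",(91,191),.03),("cB",(169,183),.03),("cC",(161,244),.03),("cradle",(242,176),.05),("body",(348,219),.02),("disc",(339,161),.012),("beaker",(400,233),.07),("jar",(111,130),.05),("carton",(93,265),.03),("red1",(129,185),.03),("red2",(199,231),.03),("pink",(205,141),.03),("spat",(298,270),.005)]:
    p=p2w(ci,uv,z); print(n,p,np.hypot(*p[:2]))
s=state(); w=camera_info("wrist"); T=rot(s["eef_rot"])
print("cam in tool",T.inv().apply(w["xyz"]-s["position"]),(T.inv()*rot(w["orientation"])).as_matrix())
for yaw in (0,np.pi):
  print(ik([.45,.0,.45],quat(down(yaw))), ik([.5,-.2,.2],quat(down(yaw))))
  print(ik([.42,.0,.30],quat(R.from_euler('y',-25,degrees=True)*down(yaw))))
im=read_camera("top")[110:290,60:420]
cv2.imwrite("pics/topc.png",cv2.resize(im,None,fx=2.2,fy=2.2,interpolation=cv2.INTER_CUBIC))
E
```

```text
cA [0.5609 0.4034 0.03  ] 0.6909025346086832
cB [0.5838 0.2015 0.03  ] 0.6175875434416269
cC [0.4246 0.2169 0.03  ] 0.47677358380940965
cradle [0.6004 0.0101 0.05  ] 0.6005093094934858
body [ 0.4932 -0.2704  0.02  ] 0.5625055112085612
disc [ 0.6513 -0.2522  0.012 ] 0.6983863943631179
beaker [ 0.4543 -0.3889  0.07  ] 0.5979779501857728
jar [0.7198 0.3539 0.05  ] 0.8020551713627138
carton [0.3705 0.3875 0.03  ] 0.5360652343692559
red1 [0.5776 0.3056 0.03  ] 0.6534585703816777
red2 [0.4585 0.1202 0.03  ] 0.4740328195537787
pink [0.6982 0.1095 0.03  ] 0.706731521208429
spat [ 0.3596 -0.1386  0.005 ] 0.38544478582283176
cam in tool [ 0.0776 -0.0004  0.0318] [[ 0.0003 -0.9541 -0.2996]
 [ 1.      0.0005 -0.0005]
 [ 0.0007 -0.2996  0.9541]]
[-0.1438 -0.0604 -0.3096  1.3216  0.      2.9978] [-0.5006  0.3194 -0.4489  0.8026  0.      2.641 ]
[-0.1751 -0.1584 -0.7744  0.5243  0.0737  2.9826]
[-0.1438 -0.0604 -0.3096  1.3216  0.     -0.1438] [-0.5006  0.3194 -0.4489  0.8026  0.     -0.5006]
[-0.1751 -0.1584 -0.7744  0.5243  0.0737 -0.159 ]
```

View pics/topc.png

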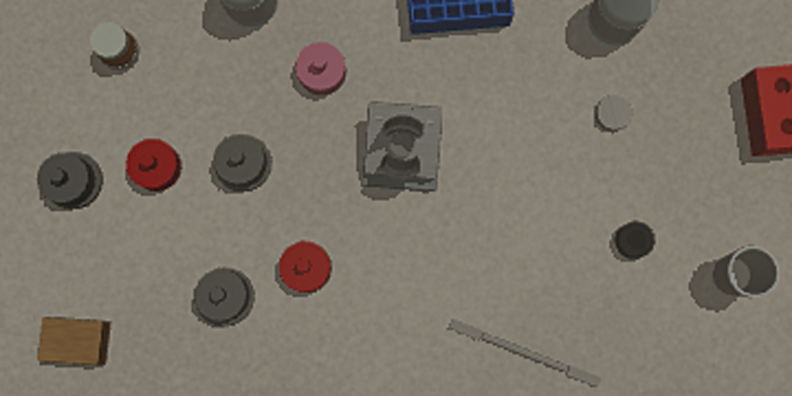

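The enlarged crop confirms the layout. The cradle plate is nearly aligned with the world axes, and its pocket gaps face about ±y.

```bash
python3 - <<'E'
from h import *
move_to([.52,-.13,.42],quat(down(np.pi))); print(state()["time"])
ci,im=frames("wrist"); cv2.imwrite("pics/w1.png",im); np.save("w1.npy",ci,allow_pickle=True)
cv2.imwrite("pics/w1b.png",cv2.resize(im,(768,576),interpolation=cv2.INTER_CUBIC))
E
```

```text
2.25
```

View pics/w1b.png

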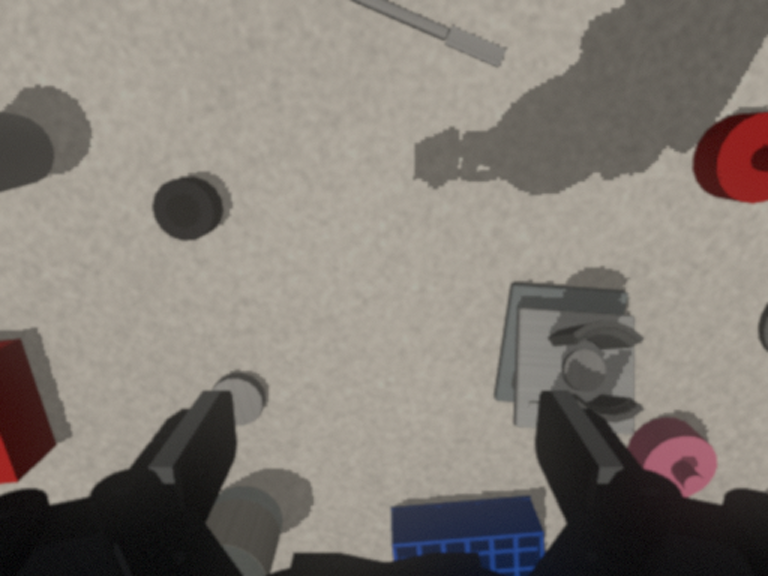

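The wrist view shows the body at (188,207), the disc at (240,397) partly behind a finger, and the cradle plate's near edge from (516,308) to (634,310). A closer look at the cradle is next, with the pocket clear of the fingers.

```bash
python3 - <<'E'
from h import *
np.set_printoptions(precision=4,suppress=True)
ci=np.load("w1.npy",allow_pickle=True).item()
print("body",p2w(ci,np.array([184,208])/1.5,.022),"disc",p2w(ci,np.array([240,398])/1.5,.012),"near edge",p2w(ci,np.array([516,308])/1.5,.03),p2w(ci,np.array([634,310])/1.5,.03))
move_to([.655,.0,.36],quat(down(np.pi))); print(state()["time"])
ci,im=frames("wrist"); np.save("w2.npy",ci,allow_pickle=True)
cv2.imwrite("pics/w2.png",im)
cv2.imwrite("pics/w2b.png",cv2.resize(im,(768,576),interpolation=cv2.INTER_CUBIC))
E
```

```text
body [ 0.4939 -0.271   0.022 ] disc [ 0.6486 -0.2475  0.012 ] near edge [ 0.5656 -0.0343  0.03  ] [0.5673 0.0521 0.03  ]
3.1083
```

View pics/w2b.png

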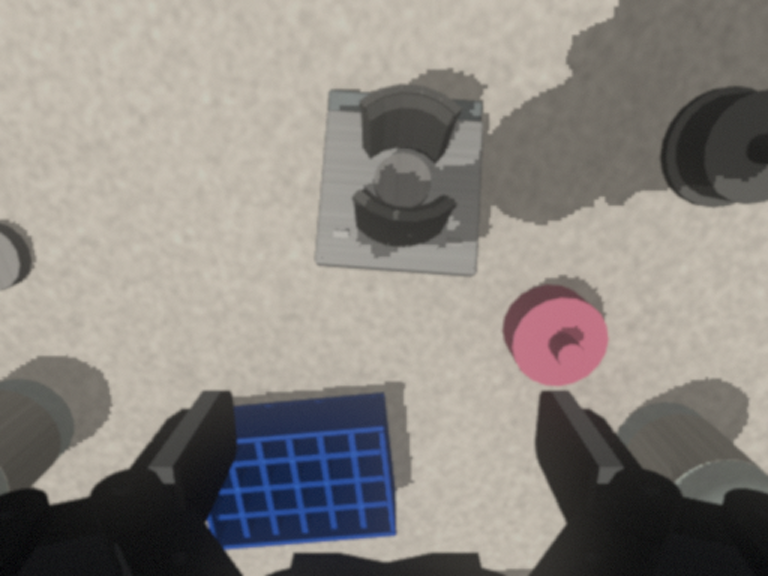

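The pocket is in clear view. The plate corners are at about (316,264), (475,275), (482,110) and (327,108), and the ejector pad is at (403,180). I'll fit the cradle pose and overlay the model as a check.

```bash
python3 - <<'E'
from h import *
from scipy.optimize import least_squares
np.set_printoptions(precision=4,suppress=True)
ci=np.load("w2.npy",allow_pickle=True).item()
def Rc(y): return R.from_euler('z',y)*R.from_euler('y',-25,degrees=True)
loc=np.array([[43,43,0],[43,-43,0],[-43,-43,0],[-43,43,0],[0,0,14.5]])/1000
px=np.array([[475,275],[316,264],[327,107],[484,114],[403,180]])/1.5
f=lambda q:(w2p(ci,[q[0],q[1],.048]+Rc(q[2]).apply(loc))-px).ravel()
r=least_squares(f,[.6,.01,0],loss='soft_l1'); print(r.x,r.fun.reshape(-1,2)*1.5)
im=cv2.resize(cv2.imread("pics/w2.png")[40:200,190:350],None,fx=3.7,fy=3.7,interpolation=cv2.INTER_CUBIC)
o=np.array([*r.x[:2],.048]); t=np.linspace(0,2*np.pi,73)
def dr(l,c):
    p=((w2p(ci,o+Rc(r.x[2]).apply(l))-[190,40]+.5)*3.7*4).astype(np.int32); cv2.polylines(im,[p],True,c,1,cv2.LINE_AA,2)
circ=lambda rad,z:np.c_[rad*np.cos(t),rad*np.sin(t),0*t+z]
dr(loc[:4],(0,0,255)); dr(circ(.0232,.045),(0,255,0)); dr(circ(.0312,.05),(255,255,0)); dr(circ(.0145,.0145),(0,255,255)); dr(circ(.0312,0),(255,0,255))
cv2.imwrite("pics/fit.png",im); np.save("cr.npy",r.x)
E
```

```text
[ 0.6067  0.0086 -0.065 ] [[ 3.7823 -1.2451]
 [-1.7113 -0.5983]
 [-0.5504  0.6158]
 [ 0.2944  4.4866]
 [-0.0363 -0.3937]]
```

View pics/fit.png

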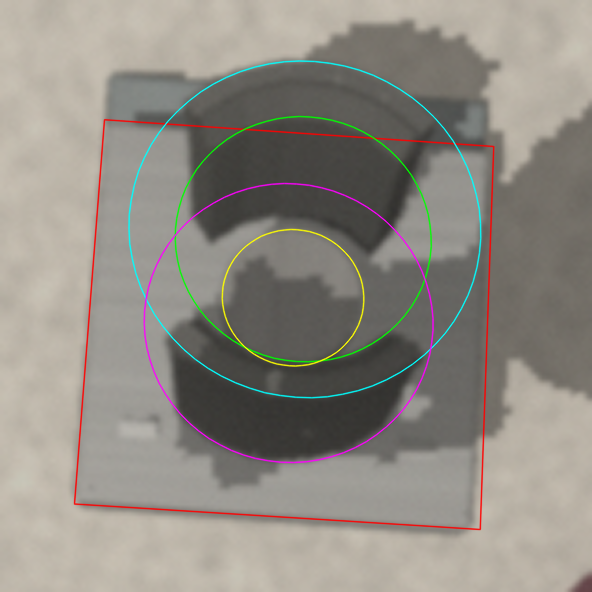

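```bash
cat > fit2.py <<'E'
from h import *
from scipy.optimize import least_squares
np.set_printoptions(precision=4,suppress=True)
ci=np.load("w2.npy",allow_pickle=True).item()
def Rc(y): return R.from_euler('z',y)*R.from_euler('y',-25,degrees=True)
yo=26.8; yi=16.8
loc=np.array([[43,43,0],[43,-43,0],[-43,-43,0],[-43,43,0],[16,-yo,50],[16,yo,50],[-16,-yi,0],[-16,yi,0]])/1000
crop=np.array([[472,531],[75,505],[106,120],[496,143],[168,340],[422,347],[210,241],[371,255]])
px=crop/3.7+[190,40]-.5
f=lambda q:((w2p(ci,[q[0],q[1],.048]+Rc(q[2]).apply(loc))-px)*3.7).ravel()
r=least_squares(f,[.6,.01,0],loss='soft_l1',f_scale=4); print(r.x,r.fun.reshape(-1,2))
im=cv2.resize(cv2.imread("pics/w2.png")[40:200,190:350],None,fx=3.7,fy=3.7,interpolation=cv2.INTER_CUBIC)
o=np.array([*r.x[:2],.048])
def dr(l,c):
    p=((w2p(ci,o+Rc(r.x[2]).apply(l))-[190,40]+.5)*3.7*4).astype(np.int32); cv2.polylines(im,[p],False,c,1,cv2.LINE_AA,2)
def arc(rad,z,s):
    a=np.arccos(.016/rad); t=np.linspace(-a,a,30); return np.c_[s*rad*np.cos(t),rad*np.sin(t),0*t+z]
dr(loc[[0,1,2,3,0]],(0,0,255))
for s in(1,-1): dr(arc(.0312,.05,s),(255,255,0)); dr(arc(.0232,.045,s),(0,255,0)); dr(arc(.0232,.0,s),(255,0,255))
cv2.imwrite("pics/fit2.png",im); np.save("cr.npy",r.x)
E
python3 fit2.py
```

```text
[ 0.6072  0.0085 -0.0701] [[  6.2057   1.1542]
 [ -2.1998  -0.3593]
 [ -1.3528   0.5502]
 [ -2.3591   6.4367]
 [-20.6421 -35.3222]
 [ 29.7002 -20.634 ]
 [  5.5079   5.4844]
 [ -1.5581   2.6151]]
```

View pics/fit2.png

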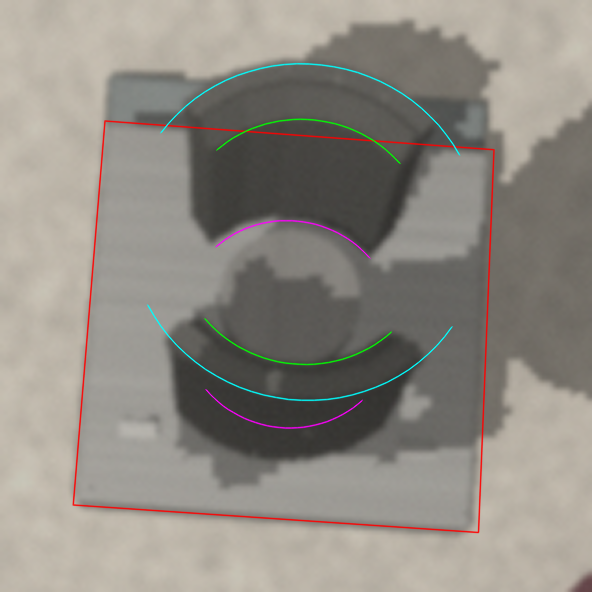

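The model overlays the plate and the arcs to about 1 mm, so the cradle is at about (0.607, 0.008) with yaw -0.067. Next I'll pick the body.

```bash
cat >> h.py <<'E'
C=np.array([.607,.008,.048]); YAW=-.067
RC=R.from_euler('z',YAW)*R.from_euler('y',-25,degrees=True)
AX=RC.apply([0,0,1]); QD=quat(down(np.pi)); RT=RC*down(np.pi); QT=quat(RT)
def cp(z,dx=0,dy=0): return C+RC.apply([dx,dy,z])      # cradle point
def pick(xy,zt,open_=.062,strength=40,q=QD,up=.30):
    command_gripper(open_)
    if state()["position"][2]<.26: movel([*state()["position"][:2],.28],vel=.4)
    move_to([*xy,max(zt+.08,.25)],q); movel([*xy,zt],vel=.2); s=state(); print("at",s["position"],"F",s["force"])
    command_gripper(0.0,strength); s=state(); print("grip",s["opening"],s["gripper_force"],s["position"])
    movel([*xy,up],vel=.35); s=state(); print("lift",s["opening"],"F",s["force"],"t",s["time"])
def ins(zs,d,dx=0,dy=0,stop=8.,vel=.1):   # lower held part so that its underside goes through cradle heights zs
    f0=state()["force"]
    for z in zs:
        movel(cp(z+d,dx,dy),vel=vel); hold(.03); s=state(); l=RC.inv().apply(s["force"]-f0)
        a=RC.inv().apply(s["position"]-C); print("z %.1f"%(z*1e3),"F",l.round(1),"err",((a-[dx,dy,z+d])*1e3).round(1),"t %.2f"%s["time"])
        if abs(l[2])>stop or np.linalg.norm(l[:2])>15: print("STOP"); return z
    return z
E
python3 - <<'E'
from h import *
np.set_printoptions(precision=4,suppress=True)
print(ik(cp(.30),QT))
pick([.494,-.271],.173)
move_to(cp(.058+.173),QT); print(state()["time"])
ci,im=frames("wrist"); cv2.imwrite("pics/w3.png",im)
ins([.048,.042,.036,.030,.024,.020,.018],.173)
E
```

```text
[-0.1041 -0.062  -0.6445  0.5522  0.0157 -0.0337]
at [ 0.4948 -0.2706  0.1734] F [ 0.981  -0.822  -0.0207]
grip 0.042409151575563936 41.07516646385193 [ 0.4953 -0.2718  0.1752]
lift 0.042835763806611186 F [-0.1284  0.0428 -0.9928] t 6.15
7.2833
z 48.0 F [-0.6 -0.  -0.3] err [ 0.2 -0.8 -0.4] t 7.62
z 42.0 F [-0.8  0.1 -0.5] err [-0.2 -0.1 -0.2] t 7.90
z 36.0 F [-1.2  0.2  0.7] err [-0.2  0.  -0.2] t 8.18
z 30.0 F [-1.3  0.3  0.1] err [-0.2  0.  -0.3] t 8.47
z 24.0 F [-1.1  0.3 -0.4] err [-0.2  0.  -0.3] t 8.75
z 20.0 F [-1.1 -0.4 -1. ] err [-0.2  0.  -0.2] t 9.03
z 18.0 F [-0.6 -0.4  0.1] err [-0. -0. -0.] t 9.32
```

The body went in with no side load. I'll lower it to the ejector and release.

```bash
python3 - <<'E'
from h import *
np.set_printoptions(precision=4,suppress=True)
z=ins([.016,.015,.014,.013,.012,.011],.173,stop=2.5)
command_gripper(.062); hold(.1)
movel(cp(.058+.24),vel=.35); s=state(); print(s["time"],s["force"])
# hover to view the pocket
move_to([.655,.0,.36],QD)
ci,im=frames("wrist"); np.save("w4.npy",ci,allow_pickle=True); cv2.imwrite("pics/w4.png",im)
cv2.imwrite("pics/w4b.png",cv2.resize(im[30:260,:],None,fx=1.5,fy=1.5,interpolation=cv2.INTER_CUBIC))
E
```

```text
z 16.0 F [-0.4 -0.7 -0.2] err [0.2 0.  0. ] t 9.60
z 15.0 F [0.  0.8 3.7] err [ 0.2 -0.   0.1] t 9.88
STOP
10.775 [ 0.0209 -0.1139 -1.2883]
```

View pics/w4b.png

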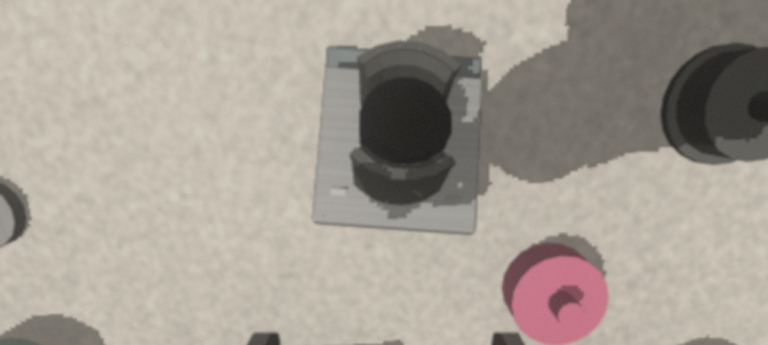

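The body lies square in the pocket. Contact with the ejector came at about z = 15 mm. Now the covers, with the spacer detected numerically from the scene camera.

```bash
cat >> h.py <<'E'
def seat(xy):
    ci,im=frames("scene"); t=np.linspace(0,2*np.pi,36,endpoint=False)
    P=np.c_[xy[0]+.017*np.cos(t),xy[1]+.017*np.sin(t),0*t+.024]; p=w2p(ci,P).round().astype(int)
    v=im[p[:,1],p[:,0]].astype(float).mean(1); return v.mean().round(1),np.percentile(v,[10,50,90]),im
E
python3 - <<'E'
from h import *
np.set_printoptions(precision=4,suppress=True)
ci=camera_info("top")
for n,k,t in [("A",(60,177),(67,178)),("B",(236,158),(240,160)),("C",(217,294),(221,295))]:
    print(n,p2w(ci,np.array(k)/2.2+[60,110],.058)[:2],p2w(ci,np.array(t)/2.2+[60,110],.036)[:2])
B=p2w(ci,np.array([236,158])/2.2+[60,110],.056)[:2]
print("before",seat(B)[:2])
pick(B,.215,open_=.05,strength=30,up=.31)
m,pc,im=seat(B); print("after",m,pc); cv2.imwrite("pics/sB.png",im)
E
```

```text
A [0.558  0.4033] [0.5602 0.4028]
B [0.582  0.2014] [0.5835 0.2003]
C [0.4245 0.2178] [0.4241 0.2172]
before (np.float64(59.5), array([35.6667, 68.5   , 77.    ]))
at [0.5833 0.2008 0.2155] F [-0.1809  0.5871  0.9786]
grip 0.014611589813998465 29.44739431142807 [0.5834 0.2019 0.2169]
lift 0.01454544335477311 F [-0.9432 -0.3597 -1.0255] t 14.1
after 146.3 [101.8333 133.1667 196.1667]
```

```bash
python3 - <<'E'
from h import *
ci=camera_info("scene"); p=w2p(ci,[.582,.201,.024]); print(p)
im=cv2.imread("pics/sB.png"); u,v=p.astype(int)
cv2.imwrite("pics/sBc.png",cv2.resize(im[v-60:v+60,u-80:u+80],None,fx=4,fy=4,interpolation=cv2.INTER_CUBIC))
E
```

```text
[283.64966715 255.88244321]
```

View pics/sBc.png

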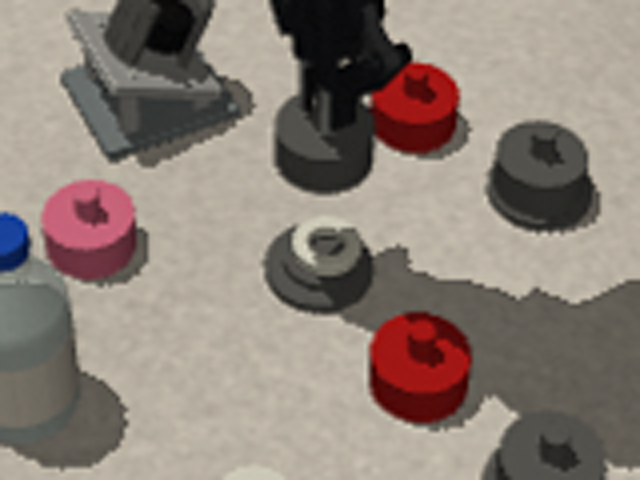

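The first cover lifted was the right one: the white spacer sits on pot B's seat. I'll set the cover down on the free bench, then measure the ring from close by.

```bash
python3 - <<'E'
from h import *
np.set_printoptions(precision=4,suppress=True)
move_to([.43,.0,.31],QD); movel([.43,.0,.215],vel=.3); 
f0=state()["force"]
for z in (.211,.209,.2075,.206,.205):
    movel([.43,.0,z],vel=.1); hold(.03); f=(state()["force"]-f0)[2]; print(z,f.round(2))
    if f>1.5: break
command_gripper(.05); hold(.1); movel([.43,.0,.30],vel=.35)
move_to([.63,.2,.36],QD); hold(.1)
ci,im=frames("wrist"); np.save("w5.npy",ci,allow_pickle=True); cv2.imwrite("pics/w5.png",im); print(state()["time"])
B=np.array([.5828,.2009])
c=w2p(ci,[*B,.024]); rp=np.linalg.norm(w2p(ci,[B[0],B[1]+.022,.024])-c); print("pred",c,rp)
g=cv2.medianBlur(cv2.resize(im,None,fx=3,fy=3,interpolation=cv2.INTER_CUBIC)[:,:,1],5)
x0,y0=(c*3-150).astype(int); q=g[y0:y0+300,x0:x0+300]
h=cv2.HoughCircles(q,cv2.HOUGH_GRADIENT,1,8,param1=80,param2=15,minRadius=int(rp*3*.93),maxRadius=int(rp*3*1.07))
for a in (h[0][:5] if h is not None else []): print(a,p2w(ci,(a[:2]+[x0,y0]+1)/3-.33,.024))
cv2.imwrite("pics/w5c.png",cv2.resize(im[y0//3:y0//3+100,x0//3:x0//3+100],None,fx=5.5,fy=5.5,interpolation=cv2.INTER_CUBIC))
E
```

```text
0.211 -1.86
0.209 0.5
0.2075 11.12
18.675
pred [258.4913 125.7577] 25.456755724624184
[151.5 139.5  75.2] [0.5798 0.2012 0.024 ]
[143.5 139.5  80.4] [0.5798 0.1989 0.024 ]
```

View pics/w5c.png

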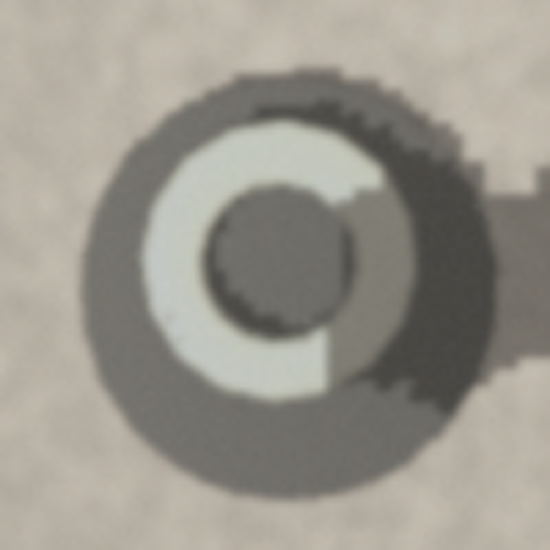

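The ring's outer edge spans 143–416 by 121–400 in the crop, so its centre is at about (0.580, 0.201), which agrees with the Hough circle. Now I'll pick it and insert it.

```bash
python3 - <<'E'
from h import *
np.set_printoptions(precision=4,suppress=True)
pick([.5797,.2010],.185,strength=30)
if state()["opening"]<.035: raise SystemExit("no grip")
move_to(cp(.066+.171),QT); hold(.1)
z=ins([.056,.050,.046,.043,.041,.0395],.171,stop=3)
if z<.040: z=ins([.0385,.0375,.0365,.0355,.0345],.171,stop=2.5)
print(z,state()["opening"])
E
```

```text
at [0.5816 0.2013 0.1867] F [ 0.1845 -0.4237  0.1458]
grip 0.04170080285623013 30.947689404711127 [0.5815 0.2014 0.1878]
lift 0.04162357776189498 F [ 0.3643 -0.3638 -0.6747] t 20.7917
z 56.0 F [-0.9  0.1 -0.5] err [ 0.4  0.7 -0.5] t 21.97
z 50.0 F [-0.6 -0.1  0.4] err [-0.2  0.1 -0.2] t 22.25
z 46.0 F [ 1.7  0.2 -0.2] err [ 0.6 -0.2  0.1] t 22.53
z 43.0 F [ 1.1 -1.6  0. ] err [ 0.7 -0.1  0.1] t 22.82
z 41.0 F [ 2.7 -0.8  0.4] err [ 0.7 -0.1  0.2] t 23.10
z 39.5 F [ 4.1 -1.6  1. ] err [ 0.7 -0.1  0.2] t 23.38
z 38.5 F [ 0.3 -0.9  1.6] err [ 0.7 -0.1  0.2] t 23.67
z 37.5 F [ 1.  -1.1  2.3] err [ 0.7 -0.1  0.2] t 23.95
z 36.5 F [ 0.6 -0.8  4. ] err [ 0.7 -0.1  0.3] t 24.23
STOP
0.0365 0.041582502594044696
```

The spacer went down to the body at the expected height. I'll release it and take a close look at the disc, measured numerically.

```bash
python3 - <<'E'
from h import *
np.set_printoptions(precision=4,suppress=True)
command_gripper(.062); hold(.15); movel(cp(.30),vel=.35)
move_to([.655,.0,.36],QD); hold(.15); ci,im=frames("wrist"); cv2.imwrite("pics/w6.png",im); np.save("w6.npy",ci,allow_pickle=True)
# spacer check: bright fraction and centroid near the expected top face (cradle z=47)
t=np.linspace(0,2*np.pi,24,endpoint=False)
for r_ in (.008,.017):
    p=w2p(ci,cp(.047)+RC.apply(np.c_[r_*np.cos(t),r_*np.sin(t),0*t])).round().astype(int); print(r_,im[p[:,1],p[:,0]].mean(1).round())
def hough(im,ci,P,rad,f=3,n=150):
    c=w2p(ci,P); rp=np.linalg.norm(w2p(ci,np.add(P,[0,rad,0]))-c)
    g=cv2.medianBlur(cv2.resize(im,None,fx=f,fy=f,interpolation=cv2.INTER_CUBIC)[:,:,1],5)
    x0,y0=np.maximum(c*f-n,0).astype(int); q=g[y0:y0+2*n,x0:x0+2*n]; print("pred",c,rp*f)
    h=cv2.HoughCircles(q,cv2.HOUGH_GRADIENT,1,8,param1=60,param2=13,minRadius=int(rp*f*.93),maxRadius=int(rp*f*1.07))
    for a in (h[0][:4] if h is not None else []): print(a,p2w(ci,(a[:2]+[x0,y0]+1)/f-.33,P[2]))
move_to([.70,-.25,.36],QD); hold(.15)
ci,im=frames("wrist"); np.save("w7.npy",ci,allow_pickle=True); cv2.imwrite("pics/w7.png",im); print(state()["time"])
hough(im,ci,[.650,-.250,.012],.022)
E
```

```text
0.008 [ 48.  50.  50.  49.  48.  48.  48.  49.  65.  72. 100.  97. 105. 108.
  87.  61.  52.  51.  49.  47.  49.  49.  51.  48.]
0.017 [183. 183. 182. 182. 181. 182. 183. 181. 183. 181. 181. 181. 180. 182.
 181. 181. 182. 182. 183. 183. 183. 183. 183. 183.]
27.2
pred [253.4232 119.2516] 73.6508368388507
[145.5 159.5  70.7] [ 0.6526 -0.2514  0.012 ]
```

```bash
python3 - <<'E'
from h import *
im=cv2.imread("pics/w7.png").mean(2); ci=np.load("w7.npy",allow_pickle=True).item()
for ax in (0,1):
    s=np.arange(-36,37,2)/1000
    for z in (.012,):
        P=np.tile([.6526,-.2514,z],(len(s),1)); P[:,ax]+=s; p=w2p(ci,P).astype(np.float32)
        v=cv2.remap(im.astype(np.float32),p[:,:1],p[:,1:],cv2.INTER_LINEAR).ravel(); print("xy"[ax],*[f"{int(a*1e3)}:{b:.0f}" for a,b in zip(s,v)])
E
```

```text
x -36:170 -34:172 -32:173 -30:174 -28:171 -26:168 -24:135 -22:111 -20:141 -18:143 -16:142 -14:142 -12:142 -10:141 -8:142 -6:141 -4:142 -2:142 0:142 2:144 4:145 6:145 8:146 10:146 12:147 14:147 16:147 18:147 20:148 22:163 24:175 26:180 28:180 30:177 32:179 34:179 36:176
y -36:177 -34:177 -32:173 -30:171 -28:173 -26:174 -24:171 -22:157 -20:152 -18:151 -16:152 -14:150 -12:151 -10:151 -8:148 -6:148 -4:149 -2:146 0:142 2:141 4:142 6:143 8:143 10:141 12:109 14:91 16:90 18:90 20:94 22:113 24:114 26:114 28:113 30:113 32:114 34:114 36:114
```

The disc's edges agree with the Hough circle, so its centre is at (0.653, -0.251). Next: pick it, insert it and press it down while still held. After that I'll press with shut fingers until it reaches the stop.

```bash
python3 - <<'E'
from h import *
np.set_printoptions(precision=4,suppress=True)
xy=[.653,-.2514]
move_to([*xy,.22],QD); hold(.2); movel([*xy,.173],vel=.12); hold(.2); s=state(); print(s["position"],s["force"],s["opening"])
command_gripper(0,60); s=state(); print(s["opening"],s["position"]); d=s["position"][2]; dx=(s["position"][0]-xy[0])
movel([*xy,.30],vel=.3); s=state(); print(s["opening"],s["force"],s["time"])
if s["opening"]<.035: raise SystemExit("no grip")
move_to(cp(.07+d),QT); hold(.2); print("d",d,dx)
z=ins([.060,.055,.051,.049,.0475,.0465],d,dx=dx,stop=5)
print(state()["opening"])
E
```

```text
[ 0.6536 -0.2517  0.1743] [ 0.1156 -0.4724 -0.1113] 0.06188624356177942
0.04119778952347425 [ 0.6535 -0.2517  0.1745]
0.0415098546576113 [-0.0413  0.9645 -2.5554] 29.675
d 0.17447921753578804 0.0005324971505996645
z 60.0 F [-0.2  0.5 -0.5] err [-0.1 -0.4 -0.5] t 31.23
z 55.0 F [0.6 0.6 0.4] err [-0.2  0.  -0.1] t 31.51
z 51.0 F [0.6 0.7 0.2] err [-0.1  0.  -0.1] t 31.79
z 49.0 F [-0.2  1.7  0.3] err [-0.  0. -0.] t 32.08
z 47.5 F [-0.8  0.4  0.5] err [-0.1  0.  -0.1] t 32.36
z 46.5 F [0.1 0.9 1. ] err [-0.1  0.  -0.1] t 32.64
0.04100621864143757
```

Nearly at contact and no side load. I'll press it down in the grip, then release.

```bash
python3 - <<'E'
from h import *
np.set_printoptions(precision=4,suppress=True)
d,dx=.17448,.0005
z=ins([.0455,.0445,.0435,.0425,.0415,.0405,.0397],d,dx=dx,stop=12)
print(state()["opening"],z)
E
```

```text
z 45.5 F [ 0.8 -0.6 -0.7] err [-0.  0. -0.] t 32.92
z 44.5 F [-0.2 -1.8 -0.5] err [-0.  -0.  -0.1] t 33.21
z 43.5 F [-1.4 -0.6  1.1] err [ 0.1 -0.   0.1] t 33.49
z 42.5 F [-0.6 -0.5  3.2] err [ 0.1 -0.   0.1] t 33.77
z 41.5 F [-0.3 -0.7  3.2] err [ 0.1 -0.1  0. ] t 34.06
z 40.5 F [-0.6 -2.   2.9] err [ 0.1 -0.1 -0.1] t 34.34
z 39.7 F [-0.9 -1.2  2. ] err [ 0.1 -0.  -0. ] t 34.62
0.04125883456585396 0.0397
```

```bash
python3 - <<'E'
from h import *
np.set_printoptions(precision=4,suppress=True)
command_gripper(.062); hold(.15); movel(cp(.275),vel=.3); command_gripper(0,40); hold(.2)
z=ins([.060,.056,.054,.0525,.0515,.0505,.050,.0495,.049,.0485],.173,stop=14)
print(z,state()["opening"])
E
```

```text
z 60.0 F [-0.1  1.2 -1.5] err [0.1 0.  0.1] t 36.87
z 56.0 F [-0.5  1.6 -1.5] err [0.2 0.  0.3] t 37.15
z 54.0 F [ 0.7  1.5 -0.6] err [-0.  0. -0.] t 37.43
z 52.5 F [ 0.1  1.2 -1.4] err [-0.1 -0.  -0.1] t 37.72
z 51.5 F [-0.2  1.2 -0.8] err [0.1 0.  0. ] t 38.00
z 50.5 F [-0.4  2.3  4.5] err [0.1 0.  0.3] t 38.28
z 50.0 F [-1.3  1.3 10. ] err [0.2 0.  0.7] t 38.57
z 49.5 F [-3.4  1.  14.8] err [0.3 0.1 1.1] t 38.85
STOP
0.0495 -0.0001578737411931012
```

Force climbs without further travel at z ≈ 50.6 mm, which looks like the stop. One slightly firmer press will confirm it, then I'll back off and check the disc's rim numerically.

```bash
python3 - <<'E'
from h import *
np.set_printoptions(precision=4,suppress=True)
f0=state()["force"]
for z in (.0488,.048):
    movel(cp(z+.173),vel=.1); hold(.15); s=state(); print(z,RC.inv().apply(s["force"]-f0).round(1),((RC.inv().apply(s["position"]-C)[2]-.173)*1e3).round(2))
movel(cp(.30),vel=.3)
move_to([.655,.0,.36],QD); hold(.15); ci,im=frames("wrist"); cv2.imwrite("pics/w8.png",im); print(state()["time"],state()["force"])
g=im.mean(2).astype(np.float32)
for ax in (0,1):
    s=np.arange(-34,35,2)/1000; L=np.zeros((len(s),3)); L[:,ax]=s; L[:,2]=.05
    p=w2p(ci,C+RC.apply(L)).astype(np.float32); v=cv2.remap(g,p[:,:1],p[:,1:],cv2.INTER_LINEAR).ravel()
    print("xy"[ax],*[f"{int(round(a*1e3))}:{b:.0f}" for a,b in zip(s,v)])
g0=cv2.imread("pics/w2.png")
ci2,sc=frames("scene"); cv2.imwrite("pics/s9.png",sc)
P=lambda q:w2p(ci2,q)
# cover set down at (.43,0): brightness of its top and side
print("cover top",[sc[tuple(P([.43+a,b,.03]).round().astype(int)[::-1])] for a,b in ((.02,0),(-.02,0),(0,.02))])
E
```

```text
0.0488 [-1.1  0.6  7.7] 50.52
0.048 [-3.4 -0.5 16.7] 50.4
40.9333 [-0.4318  0.257  -0.2012]
x -34:161 -32:111 -30:93 -28:89 -26:88 -24:87 -22:111 -20:123 -18:124 -16:124 -14:123 -12:124 -10:125 -8:125 -6:126 -4:126 -2:126 0:126 2:127 4:127 6:129 8:128 10:129 12:128 14:128 16:126 18:126 20:116 22:87 24:86 26:66 28:72 30:67 32:54 34:54
y -34:151 -32:150 -30:151 -28:151 -26:150 -24:149 -22:149 -20:129 -18:128 -16:130 -14:128 -12:127 -10:128 -8:129 -6:127 -4:126 -2:130 0:126 2:125 4:124 6:126 8:127 10:126 12:124 14:123 16:124 18:126 20:124 22:105 24:97 26:106 28:143 30:140 32:101 34:105
cover top [array([71, 76, 78], dtype=uint8), array([71, 77, 78], dtype=uint8), array([72, 77, 79], dtype=uint8)]
```

About 30 N in total moved it only 0.2 mm more, so the stack is on its stop. The disc's rim is centred in the mouth, about -22 to +21 mm in x and -21 to +22 mm in y. The cover's top has the same shade at three points, so it stands level.

```bash
python3 -c "
from cell import *
print(job_done())"
```

```text
the job is handed in; nothing more can be done
None
```

The flow cell is assembled in the cradle in the order asked and pressed onto its stop, with the disc flush by force and position readings. The one cover I lifted stands upright on the bench, and the job was handed in at about 41 s.

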